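# Weigh a valve body on the spring scale and mark the reading

### The arm

A 7-joint arm with a two-finger parallel gripper is mounted at the origin on the work surface. World frame = base frame: x ahead of the robot, y to its left, z up, the work surface at z = 0. Lengths are in m, angles in rad, forces in N, time in s.
With the tool pointing down it reaches from about 0.425 to 0.875 m from the base axis. Payload 4.7 kg.
Tool frame: the origin (TCP) lies between the finger pads; the fingertips stand 25 mm ahead of it and the grasp point (between the pads) lies 6 mm ahead of it; z points along the fingers, y is the direction in which the jaws open and shut (so a half turn about z gives the same grasp; the last joint's range is limited). The gripper opens to 85 mm and grips with 20 to 120 N. Pads are 22 mm wide; open, the fingers measure 114 mm over their backs; the gripper's body (76 mm by 85 mm) begins 54 mm behind the grasp point. The pads swing forward as they close: fully open they stand 13 mm farther back than shut.
Start: joints at [1.222, 0.321, -0.07, 1.45, 0.023, 1.371, -0.057], TCP at [0.231, -0.608, 0.256] pointing down, gripper open.
Joint ranges: [-2.86, 2.86], [-0.3, 2.09], [-1.38, 1.24], [0.06, 2.45], [-1.56, 4.7], [0.09, 2.05], [-2.69, 2.69]. Speed limits (rad/s): [2.57, 2.57, 3.14, 3.14, 3.14, 3.14, 3.14].

### API

Orientations are given as a unit quaternion [x, y, z, w].
In Python, from bench import bot, eyes gives the robot as it stands. The module is installed in compiled form; this text tells all that it offers.
- The arm moves only by the tool step_arm, never from a script. Its argument "moves" is a list of rows, each a list of 7 numbers: the gripper command: -1 is fully open, 1 is shut, values between are in proportion, then the shift along the tool's x, y, z in units of 40 mm (1.0 is 40 mm), then the turn, a rotation vector about the tool's x, y, z in rad. A call has 1 to 8 rows; each row shifts and turns the pose as measured when the row begins, along the tool's axes as they then stand; what a row does not reach is not made up. A row lasts 1/8 s, in which the tool goes at most 62.5 mm and 10.7 degrees, less where a joint would pass 70% of its speed; a pose out of reach is approached as far as the arm can. A call is refused whole if a number of a shift passes 1 or a number of a turn 0.188, either way. A call with a gripper value outside its range is refused whole. The fingers move at their own pace and stop on an object; "newtons" is the grip in N (left out, the last holds). Time passes only in rows, so rows that do not move let the fingers close. It gives the time, the measured TCP pose, the force and the opening at its end, in the units of the state.
- bot.sense(): the state, without advancing time (a new reading comes with each control period).
- eyes.get_image(name): name is "scene" or "top" or "wrist"; returns the picture (480x640x3 uint8, red, green, blue); there is no depth.
- eyes.calibration(name): a dict with "fx", "fy", "cx", "cy" (pixels), "pose" (4x4, takes a point from camera to world coordinates). Camera axes: x right, y down, z forward; pixel columns grow to the right and rows downward; lengths in m; the calibration is good to about 2 mm. A picture is of the moment at which its call begins: read the wrist's pose just before it. calibration takes no time and is no camera call; for the wrist camera it gives the pose at the moment of the call.
- bot.sign_off(): hands the job in, once; it reports no verdict.
The state is a dict: "t": time; "joint_pos": joint angles; "dq": joint speeds; "tau": joint torques, N m; "tool_pos": TCP position; "eef_rot": TCP orientation; "ft_force": force on the tool from outside, world axes, zero at the start; "wrist_torque": the same for the moment, N m; "opening": finger opening in m.
Only numpy, scipy, OpenCV 4.12 (cv2) and the standard library are available. Lean on these libraries where they do the work, as an engineer would, in place of code of your own. Each camera call takes 0.05 s, during which the arm holds its last target. There are 200 camera calls.

### The job

Hang the brass irrigation valve body by its steel ring on the hook of the spring scale: ease its weight slowly and gently onto the hook and let go only when the hook carries all of it, so that the scale neither jerks or bounces nor is pulled past its 1.2 kg end mark. When the freely hanging valve has settled, push the red marker down until it is level with the black pointer, leave the valve hanging, and do not disturb the buckets, sprayer, saucer or widger.

Things in the scene. Friction and masses are not known exactly. Their poses are not given: they have to be found in the camera images.
- valve_mid (a point): Centre, half-way up, of the loose brass valve body with its hanger: 176 mm tall, standing upright on the bench, foot 88 mm below this point. Mass unknown, 0.2 to 0.95 kg. Local z is up, local x is the axis of the ring's opening.
- valve_eye (a point): Centre of the valve's steel ring, 92 mm above the foot, 58 mm below valve_grip. The ring stands in the local y-z plane: clear opening 44 mm in diameter, 8 mm bar; the opening looks along local x (a half turn about z makes no difference). Hung properly, this centre is about 22 mm below hook_seat.
- valve_grip (a point): Where to grasp the valve: 150 mm above the foot, on the orange plastic grip, an upright block 24 mm along local x, 14 mm along local y, from 120 to 176 mm above the foot. Take it from above, fingers closing along local y.
- hook_seat (a point): Top of the 8 mm bar in the valley of the scale's steel hook, where the ring must rest; 107.5 mm in front (local -x) of the white frame, 214 mm above the bench unloaded. Valley floor 15 mm long. The upturned tip is 25 mm farther forward, its top 16 mm above the seat; enter by moving the ring along local +x over it. The shank behind rises 12 mm. Nothing is above. z up.
- scale_hook (a joint): How far the spring scale's hook and pointer have been pulled down, in m: 0 at no load, 0.0785 at its end mark of 1.2 kg (spring of 150 N/m, lightly damped); past 0.080 it is overloaded. The scale is delicate: under load it should move at no more than about 0.05 m/s, also just after the valve is let go (0.4 N too much or too little on the hook at that moment is about the limit).
- pointer (a point): Top edge of the scale's black pointer, a bar 8 mm thick that moves down with the hook on the white open frame, 60 mm to local +y of the hook. 264 mm above the bench at no load.
- marker (a joint): How far the red marker is down its slot, in m; it reads the same as joint scale_hook when it is level with the pointer. It stays where it is left (friction about 2.5 N) and starts near the top, above where the pointer will come to rest.
- marker_top (a point): Where to push the red marker down: its flat top face, 42 mm in front of the white frame. It is a tab 26 mm wide (local y), 8 mm thick, standing out 57 mm, 90 mm to local +y of the hook. Level means its top face at the height of the pointer's top edge. The frame's top is 272 mm above the bench. +x points to the frame, z up.
- valve: The same valve and hanger, origin under its foot. Bottom to top: foot disc 60 mm in diameter; brass body 44 mm in diameter with a cross pipe along local y (34 mm in diameter, 92 mm long, axis 34 mm up); upright steel ring; orange grip.
- buckets: Bystander: stacked pair of small aluminium buckets, 92 mm across, 95 mm tall, loose. Origin at the centre of the underside.
- sprayer: Bystander: yellow pump sprayer, 104 mm across, 211 mm tall, loose. Origin at the centre of the underside.
- saucer: Bystander: chipped terracotta saucer, 116 mm across, 22 mm tall, loose. Origin at the centre of the underside.
- widger: Bystander: wooden-handled steel widger lying flat, 210 mm long along local x, 16 mm thick, loose. Origin under its middle.
There are look-alikes about, which are no part of the job. Several things have the shape of the valve; the one meant has the colours described above.

How it is judged:
By the outcome, as a careful person would: the job done as asked, in the order asked, and still so for the second after the job is handed in, with the robot touching nothing.
It also fails if it takes over 72 s, if anything falls off the work surface, if the arm or the gripper's body presses on something with over 40 N, if the wrist force passes 120 N, or if a joint passes its speed limit or range.

## Working session

There is one attempt and no reset: what is moved stays moved. The work goes in short steps, Python scripts to look and compute and a tool call to move; the robot and the scene stay as the last step left them, time stands still between calls to the robot, and variables do not carry over. Pictures are saved under pics/ and viewed, about 8 in all and at most 12, crops included, and the job is handed in when it is done.

Besides the shell and the picture viewer there is one more tool, called after "Call:" in YAML: its name, and indented under it one key for each argument. step_arm: Moves the arm, as the interface text tells. Its arguments: {"type":"object","properties":{"moves":{"type":"array"},"newtons":{"type":"number"}},"required":["moves"]}

```bash
mkdir -p pics; cat > h.py <<'E'
import numpy as np, cv2
from bench import bot, eyes
def shot(n,f):
    c=eyes.calibration(n); im=eyes.get_image(n); cv2.imwrite('pics/'+f+'.png',im[:,:,::-1]); np.save('pics/'+f+'.npy',c['pose']); return im,c
def ray(c,u,v):
    P=np.array(c['pose']); d=P[:3,:3]@np.array([(u-c['cx'])/c['fx'],(v-c['cy'])/c['fy'],1]); return P[:3,3],d
def plane(c,u,v,z):
    o,d=ray(c,u,v); return o+d*(z-o[2])/d[2]
def tri(rs):
    A=np.zeros((3,3));b=np.zeros(3)
    for o,d in rs:
        d=d/np.linalg.norm(d);M=np.eye(3)-np.outer(d,d);A+=M;b+=M@o
    p=np.linalg.solve(A,b); return p,[np.linalg.norm(np.cross(p-o,d/np.linalg.norm(d))) for o,d in rs]
def proj(c,p):
    P=np.linalg.inv(np.array(c['pose']));q=P[:3,:3]@np.array(p)+P[:3,3];return c['fx']*q[0]/q[2]+c['cx'],c['fy']*q[1]/q[2]+c['cy']
E
python3 - <<'E'
from h import *
np.set_printoptions(precision=3,suppress=True)
for n in('scene','top'):
    im,c=shot(n,n+'1'); print(n,c['fx'],c['cx'],c['cy']);print(np.array(c['pose']))
s=bot.sense();print(s['t'],s['tool_pos'],s['eef_rot'],s['ft_force'],s['opening'])
E
```

```text
scene 488.897953886569 314.1947404642968 237.1633584362614
[[-0.803  0.381 -0.458  1.106]
 [ 0.596  0.514 -0.617  0.713]
 [ 0.001 -0.768 -0.64   0.947]
 [ 0.     0.     0.     1.   ]]
top 587.1982744379384 318.4903875761648 238.92438918743028
[[ 0.012 -0.993  0.12   0.376]
 [-1.    -0.011  0.011 -0.024]
 [-0.009 -0.12  -0.993  1.657]
 [ 0.     0.     0.     1.   ]]
0.1 [ 0.23  -0.607  0.255] [ 0.984  0.18  -0.    -0.001] [-0.499  0.29  -0.112] 0.08540746490456035
```

View pics/scene1.png

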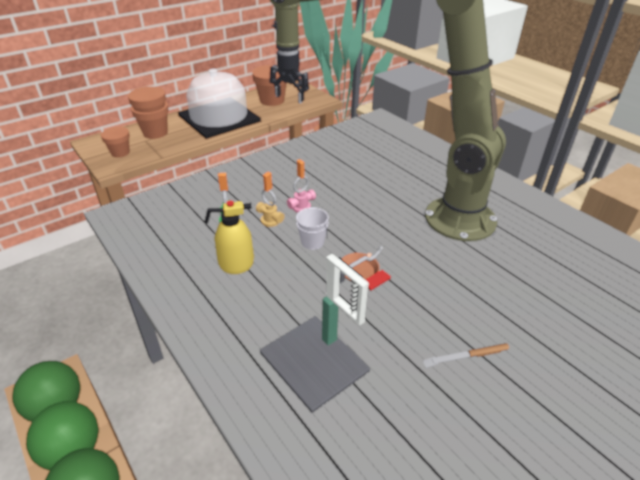

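View pics/top1.png

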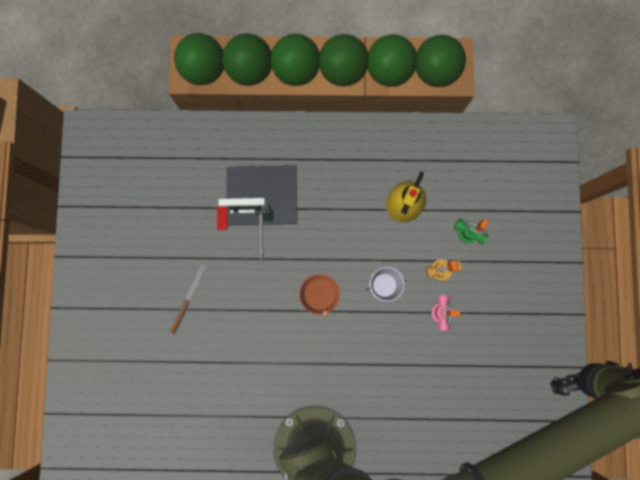

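The brass valve is the middle one of three: scene grip at (268,181), top view at (455,266). Scale hook points to the robot: top-view tip (261,260), frame (240,203), red marker (222,217). Next I triangulate these coarsely.

```bash
python3 - <<'E'
from h import *
np.set_printoptions(precision=4,suppress=True)
ims={n:cv2.cvtColor(cv2.imread(f'pics/{n}1.png'),cv2.COLOR_BGR2HSV) for n in('scene','top')}
C={n:eyes.calibration(n) for n in ims}
def blobs(n,lo,hi,box):
    m=cv2.inRange(ims[n],lo,hi);k=np.zeros_like(m);x0,y0,x1,y1=box;k[y0:y1,x0:x1]=m[y0:y1,x0:x1]
    N,L,S,ce=cv2.connectedComponentsWithStats(k)
    return [(S[i].tolist(),ce[i].round(1)) for i in range(1,N) if S[i][4]>8]
print('or scene',blobs('scene',(5,170,120),(14,255,255),(200,140,330,230)))
print('or top',blobs('top',(5,170,120),(14,255,255),(420,200,500,340)))
print('red scene',blobs('scene',(0,170,90),(4,255,255),(320,240,400,300)), blobs('scene',(175,170,90),(180,255,255),(320,240,400,300)))
print('red top',blobs('top',(0,170,90),(4,255,255),(200,180,280,260)),blobs('top',(175,170,90),(180,255,255),(200,180,280,260)))
for z in (0.15,0.176): print('grip',plane(C['top'],455,266,z),plane(C['scene'],268,181,z))
print('tip',plane(C['top'],261,260,.23)); print('hook/frame',plane(C['top'],265,203,.27),plane(C['top'],220,203,.27))
a=cv2.imread('pics/scene1.png')[140:320,200:400];b=cv2.imread('pics/top1.png')[170:350,200:500]
a=cv2.resize(a,None,fx=2,fy=2,interpolation=3);b=cv2.resize(b,None,fx=2,fy=2,interpolation=3)
E
```

```text
or scene [([299, 163, 3, 12, 25], array([299.6, 169.3])), ([266, 181, 2, 8, 9], array([266.1, 184.8]))]
or top [([477, 220, 11, 10, 58], array([482.2, 224.8])), ([448, 261, 10, 10, 78], array([452.5, 265.7])), ([448, 311, 12, 4, 42], array([453.7, 312.6]))]
red scene [([368, 272, 21, 17, 175], array([377.2, 278.8]))] []
red top [([217, 208, 10, 21, 189], array([222. , 217.9]))] []
grip [ 0.4921 -0.3586  0.15  ] [ 0.4904 -0.3452  0.15  ]
grip [ 0.4901 -0.3528  0.176 ] [ 0.5105 -0.3107  0.176 ]
tip [0.4951 0.1313 0.23  ]
hook/frame [0.629  0.1207 0.27  ] [0.6279 0.2289 0.27  ]
```

Call:
step_arm:
  moves:
    - [-1, 0.93, -0.45, -0.25, 0, 0, 0]
    - [-1, 0.93, -0.45, -0.25, 0, 0, 0]
    - [-1, 0.93, -0.45, -0.25, 0, 0, 0]
    - [-1, 0.93, -0.45, -0.25, 0, 0, 0]
    - [-1, 0.93, -0.45, -0.25, 0, 0, 0]
    - [-1, 0.93, -0.45, -0.25, 0, 0, 0]

```text
t: 0.85
tool_pos: [0.401, -0.4243, 0.3118]
eef_rot: [0.984, 0.176, -0.003, -0.004]
ft_force: [0.5, 0.1, 0.2]
opening: 0.0854
```

```bash
python3 - <<'E'
from h import *
np.set_printoptions(precision=4,suppress=True)
im,c=shot('wrist','w1');s=bot.sense();print(s['t'],s['tool_pos'],s['eef_rot']);print(np.array(c['pose']),c['fx'],c['cx'],c['cy'])
print(proj(c,[.491,-.35,.15]))
E
```

```text
0.9 [ 0.4071 -0.4186  0.3135] [ 0.9836  0.1804 -0.0001 -0.005 ]
[[ 0.3448 -0.899  -0.2701  0.4687]
 [-0.9386 -0.3328 -0.0907 -0.4002]
 [-0.0084  0.2848 -0.9586  0.4289]
 [ 0.      0.      0.      1.    ]] 368.15119607254843 316.02564571909954 239.39075834342617
(np.float64(262.91639952438913), np.float64(72.76621226277925))
```

View pics/w1.png

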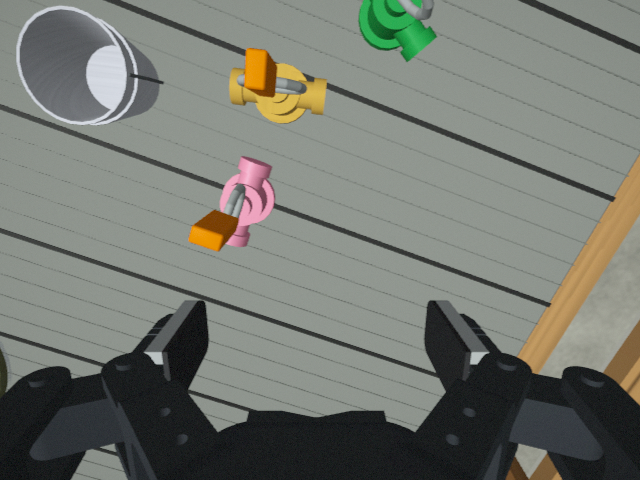

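Brass valve in the wrist view: pipe ends about (235,86) and (324,97), foot about (280,93), grip about (260,70).

```bash
python3 - <<'E'
from h import *
np.set_printoptions(precision=4,suppress=True)
c=eyes.calibration('wrist');c['pose']=np.load('pics/w1.npy')
im=cv2.cvtColor(cv2.imread('pics/w1.png'),cv2.COLOR_BGR2HSV)
a=plane(c,235,86,.034);b=plane(c,324,97,.034);print(a,b,np.linalg.norm(a-b),(a+b)/2)
d=(b-a);print('pipe yaw',np.degrees(np.arctan2(d[1],d[0])))
m=cv2.inRange(im,(18,120,80),(26,255,255));m[:40]=0;m[140:]=0;m[:,:200]=0;m[:,350:]=0
ys,xs=np.nonzero(m);W=np.array([plane(c,x,y,.034)[:2] for x,y in zip(xs,ys)]);print(len(W),W.mean(0));
(cx,cy),(w,h),an=cv2.minAreaRect(W.astype(np.float32)*1000);print(cx,cy,w,h,an)
m=cv2.inRange(im,(5,170,80),(16,255,255));m[:,300:]=0;m[130:]=0
n,L,S,ce=cv2.connectedComponentsWithStats(m);i=1+S[1:,4].argmax();print(S[i],ce[i])
k=cv2.approxPolyDP(cv2.convexHull(np.argwhere(L==i)[:,::-1].astype(np.int32)),3,True);print(k[:,0].tolist())
for z in(.12,.15,.176):print(z,[plane(c,*p,z)[:2].round(4).tolist() for p in k[:,0]])
E
```

```text
[ 0.4791 -0.3067  0.034 ] [ 0.5001 -0.3936  0.034 ] 0.08941528009062262 [ 0.4896 -0.3501  0.034 ]
pipe yaw -76.459641552095
3477 [ 0.4896 -0.3464]
489.7601318359375 -348.2779846191406 97.87295532226562 57.6331787109375 86.68811798095703
[250  53  27  44 448] [268.0692  78.7299]
[[267, 53], [276, 67], [272, 96], [250, 89]]
0.12 [[0.5077, -0.3433], [0.5008, -0.3528], [0.4799, -0.3564], [0.4788, -0.3387]]
0.15 [[0.5039, -0.3488], [0.4976, -0.3574], [0.4788, -0.3607], [0.4778, -0.3447]]
0.176 [[0.5006, -0.3536], [0.4949, -0.3614], [0.4778, -0.3644], [0.477, -0.3498]]
```

Call:
step_arm:
  moves:
    - [-1, 0.36, -0.36, 0.36, 0, 0, 0.042]
    - [-1, 0.36, -0.36, 0.36, 0, 0, 0.042]
    - [-1, 0.36, -0.36, 0.36, 0, 0, 0.042]
    - [-1, 0, 0, 0, 0, 0, 0]

```text
t: 1.4
tool_pos: [0.4361, -0.3602, 0.2688]
eef_rot: [0.993, 0.119, -0.001, -0.005]
ft_force: [-0.4, -0.4, 0.4]
opening: 0.0857
```

```bash
python3 - <<'E'
from h import *
np.set_printoptions(precision=4,suppress=True)
im,c=shot('wrist','w2');s=bot.sense();print(s['t'],s['tool_pos'],s['eef_rot']);print(c['pose'])
im=cv2.cvtColor(im,cv2.COLOR_RGB2HSV)
m=cv2.inRange(im,(5,170,60),(16,255,255))
n,L,S,ce=cv2.connectedComponentsWithStats(m)
for i in range(1,n):
  if S[i,4]>200:
    k=cv2.approxPolyDP(cv2.convexHull(np.argwhere(L==i)[:,::-1].astype(np.int32)),3,True);print(S[i],k[:,0].tolist())
E
```

```text
1.45 [ 0.4355 -0.3618  0.2696] [ 0.993   0.1178 -0.0007 -0.0045]
[[ 0.2344 -0.9323 -0.2755  0.5057]
 [-0.9721 -0.2275 -0.057  -0.3442]
 [-0.0095  0.2811 -0.9596  0.3861]
 [ 0.      0.      0.      1.    ]]
[ 461    0   53   41 1134] [[513, 17], [473, 40], [461, 27], [485, 0], [498, 0]]
[ 262  297   39   46 1178] [[300, 303], [296, 342], [262, 332], [273, 297]]
```

View pics/w2.png

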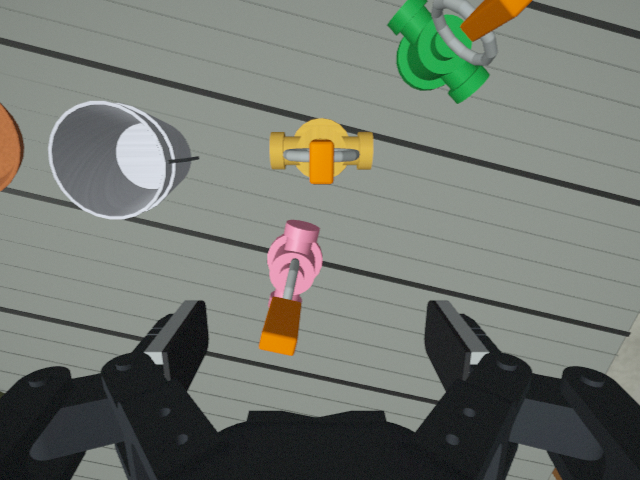

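Brass grip's top face spans about (310–333, 141–184), nicely aligned with the image. I'll get its centre, and check its height against w1.

```bash
python3 - <<'E'
from h import *
np.set_printoptions(precision=4,suppress=True)
R=[]
for f,b in(('w1',(235,40,285,100)),('w2',(300,135,345,190))):
    c=eyes.calibration('wrist');c['pose']=np.load(f'pics/{f}.npy')
    bgr=cv2.imread(f'pics/{f}.png');im=cv2.cvtColor(bgr,cv2.COLOR_BGR2HSV)
    m=cv2.inRange(im,(8,170,215),(18,255,255));k=np.zeros_like(m);x0,y0,x1,y1=b;k[y0:y1,x0:x1]=m[y0:y1,x0:x1]
    pts=np.argwhere(k)[:,::-1].astype(np.int32);r=cv2.minAreaRect(pts);print(f,len(pts),r)
    ce=r[0];R.append(ray(c,*ce));print(plane(c,*ce,.176))
    if f=='w2':
        a=plane(c,270,150,.034);e=plane(c,373,150,.034);print('pipe',a,e,np.linalg.norm(a-e),np.degrees(np.arctan2(*(e-a)[1::-1])),(a+e)/2)
        # ring steel centre & pipe at .034, foot
print(tri(R))
s=bot.sense();print(s['tool_pos'])
from scipy.spatial.transform import Rotation as Ro
M=Ro.from_quat(s['eef_rot']).as_matrix();print(M)
E
```

```text
w1 62 ((254.36065673828125, 68.09071350097656), (18.425764083862305, 37.51671600341797), 3.814074993133545)
[ 0.4896 -0.3488  0.176 ]
w2 258 ((320.5, 162.5), (39.0, 21.0), 90.0)
[ 0.4896 -0.3486  0.176 ]
pipe [ 0.4788 -0.3031  0.034 ] [ 0.5013 -0.3962  0.034 ] 0.09581791186251626 -76.41969587939715 [ 0.49   -0.3497  0.034 ]
(array([ 0.4896, -0.3486,  0.1754]), [np.float64(8.152684750103169e-05), np.float64(8.152684750113816e-05)])
[ 0.4355 -0.3618  0.2696]
[[ 0.9723  0.2339 -0.0024]
 [ 0.2339 -0.9722  0.0088]
 [-0.0003 -0.0091 -1.    ]]
```

Call:
step_arm:
  moves:
    - [-1, 0.7, 0, 0, -0.009, 0, 0]
    - [-1, 0.7, 0, 0, 0, 0, 0]
    - [-1, 0, 0, 0.9, 0, 0, 0]
    - [-1, 0, 0, 0.9, 0, 0, 0]
    - [-1, 0, 0, 0, 0, 0, 0]

```text
t: 2.08
tool_pos: [0.4886, -0.359, 0.2]
eef_rot: [0.993, 0.114, 0.001, 0.004]
ft_force: [-0.5, -0.7, 0.3]
opening: 0.0855
```

Call:
step_arm:
  moves:
    - [-1, 0.09, -0.22, 0, 0.004, 0, 0]
    - [-1, 0, 0, 0, 0, 0, 0]

```text
t: 2.33
tool_pos: [0.4909, -0.3512, 0.2034]
eef_rot: [0.994, 0.113, 0.002, 0.004]
ft_force: [0.5, -0.6, -0.7]
opening: 0.0851
```

```bash
python3 - <<'E'
from h import *
np.set_printoptions(precision=4,suppress=True)
from scipy.spatial.transform import Rotation as Ro
for i in range(3):
    im=eyes.get_image('wrist');s=bot.sense();c=eyes.calibration('wrist');print(s['tool_pos'],Ro.from_quat(s['eef_rot']).as_matrix()[:,2],np.array(c['pose'])[:3,3],proj(c,[.4896,-.3486,.1755]))
cv2.imwrite('pics/w3.png',im[:,:,::-1])
h=cv2.cvtColor(im,cv2.COLOR_RGB2HSV);m=cv2.inRange(h,(8,170,60),(18,255,255))
n,L,S,ce=cv2.connectedComponentsWithStats(m)
print([(S[i].tolist(),ce[i]) for i in range(1,n) if S[i,4]>150])
E
```

```text
[ 0.4908 -0.352   0.2038] [ 0.0055 -0.008  -1.    ] [ 0.5595 -0.3347  0.3213] (np.float64(307.87791473827156), np.float64(303.95605944583406))
[ 0.4906 -0.3522  0.2035] [ 0.0053 -0.008  -1.    ] [ 0.5594 -0.3348  0.3211] (np.float64(307.65259875626793), np.float64(303.8036327334281))
[ 0.4904 -0.3521  0.2032] [ 0.0048 -0.0076 -1.    ] [ 0.5593 -0.3348  0.3207] (np.float64(307.96277914936906), np.float64(303.8673443408212))
[([479, 55, 130, 73, 5895], array([544.9067,  94.3496])), ([292, 243, 32, 85, 2091], array([309.3577, 284.6934]))]
```

Call:
step_arm:
  moves:
    - [-1, 0.0, -0.08, 0.6, 0.008, 0, 0]
    - [-1, 0, 0, 0.5, 0, 0, 0]
    - [-1, 0, 0, 0, 0, 0, 0]

```text
t: 2.85
tool_pos: [0.4907, -0.3503, 0.1608]
eef_rot: [0.994, 0.113, 0.003, 0.002]
ft_force: [-0.3, -1.1, -0.2]
opening: 0.0855
```

Call:
step_arm:
  moves:
    - [-1, 0, -0.03, 0.07, 0, 0, 0]
    - [0.3, 0, 0, 0, 0, 0, 0]
    - [1, 0, 0, 0, 0, 0, 0]
    - [1, 0, 0, 0, 0, 0, 0]
    - [1, 0, 0, 0, 0, 0, 0]
    - [1, 0, 0, 0, 0, 0, 0]
  newtons: 60

```text
t: 3.6
tool_pos: [0.492, -0.3499, 0.1614]
eef_rot: [0.994, 0.113, 0.005, 0.003]
ft_force: [-0.7, -0.2, -0.6]
opening: 0.0134
```

```bash
cat >> h.py <<'E'
def avg(n=8,cam='top'):
    F=[];T=[]
    for i in range(n):
        eyes.get_image(cam);s=bot.sense();F.append(s['ft_force']);T.append(s['tool_pos'])
    F=np.array(F);print('t',s['t'],'F',F.mean(0).round(3),'sd',F.std(0).round(2),'pos',np.mean(T,0).round(4),'q',np.round(s['eef_rot'],4),'open',round(s['opening'],4))
E
python3 -c "from h import *;avg(8)"
```

```text
t 4.0 F [ 0.272  0.046 -0.683] sd [0.53 0.41 0.55] pos [ 0.492  -0.3499  0.1614] q [0.9936 0.1126 0.0048 0.0033] open 0.0133
```

Call:
step_arm:
  moves:
    - [1, 0, 0, -0.2, 0, 0, 0]
    - [1, 0, 0, -0.5, 0, 0, 0]
    - [1, 0, 0, -0.8, 0, 0, 0]
    - [1, 0, 0, -0.9, 0, 0, 0]
    - [1, 0, 0, -0.6, 0, 0, 0]
    - [1, 0, 0, -0.3, 0, 0, 0]
    - [1, 0, 0, 0, 0, 0, 0]

```text
t: 4.88
tool_pos: [0.488, -0.3475, 0.2941]
eef_rot: [0.994, 0.113, 0.001, -0.0]
ft_force: [0.6, 0.6, -3.2]
opening: 0.0132
```

```bash
python3 -c "from h import *;avg(8)"
```

```text
t 5.275 F [-2.000e-03 -1.750e-01 -3.641e+00] sd [0.33 0.4  0.34] pos [ 0.4874 -0.3472  0.2925] q [ 9.936e-01  1.128e-01 -0.000e+00 -9.000e-04] open 0.0133
```

Call:
step_arm:
  moves:
    - [1, 0.05, -0.4, 0, 0, 0, 0]
    - [1, 0.1, -0.8, 0, 0, 0, 0]
    - [1, 0.14, -1, 0, 0, 0, 0.03]
    - [1, 0.14, -1, 0, 0, 0, 0.03]
    - [1, 0.1, -1, 0, 0, 0, 0.03]
    - [1, 0.06, -1, 0, 0, 0, 0.03]
    - [1, 0.0, -1, 0, 0, 0, 0.03]
    - [1, 0, -0.9, 0, 0, 0, 0.03]

```text
t: 6.28
tool_pos: [0.4612, -0.0478, 0.2926]
eef_rot: [1.0, 0.02, -0.001, -0.002]
ft_force: [0.2, 0.5, -2.8]
opening: 0.0131
```

Call:
step_arm:
  moves:
    - [1, -0.1, -0.9, 0, 0, 0, 0.02]
    - [1, -0.1, -0.8, 0, 0, 0, 0.02]
    - [1, -0.1, -0.5, 0, 0, 0, 0]
    - [1, -0.1, -0.2, 0, 0, 0, 0]
    - [1, 0, 0, 0, 0, 0, 0]

```text
t: 6.9
tool_pos: [0.4381, 0.0591, 0.293]
eef_rot: [1.0, 0.006, -0.0, 0.0]
ft_force: [0.3, -0.8, -2.6]
opening: 0.0134
```

```bash
python3 - <<'E'
from h import *
im,c=shot('wrist','w4');s=bot.sense();print(s['t'],s['tool_pos'],s['eef_rot']);print(np.array(c['pose']).round(4))
for p in([.52,.131,.214],[.495,.131,.23],[.628,.131,.27],[.58,.22,.26]):print(p,proj(c,p))
E
```

```text
6.95 [0.4383125  0.05863832 0.29295489] [ 9.99987203e-01  5.05717534e-03 -1.24490815e-04  5.71086293e-05]
[[ 0.0097 -0.9597 -0.2807  0.5094]
 [-1.     -0.0089 -0.0044  0.0604]
 [ 0.0017  0.2808 -0.9598  0.4103]
 [ 0.      0.      0.      1.    ]]
[0.52, 0.131, 0.214] (np.float64(175.2004358103919), np.float64(108.23536793901002))
[0.495, 0.131, 0.23] (np.float64(168.10703399568), np.float64(161.3781698253292))
[0.628, 0.131, 0.27] (np.float64(62.19360666210713), np.float64(-321.31270633651997))
[0.58, 0.22, 0.26] (np.float64(-157.53533140288982), np.float64(-92.11186389700453))
```

View pics/w4.png

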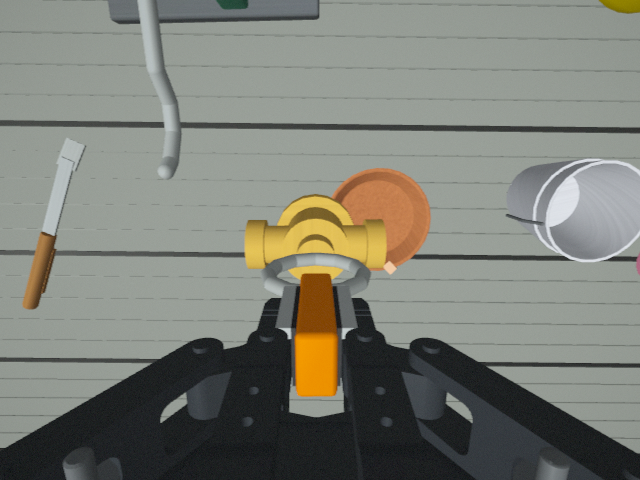

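Hook clearly visible in w4: tip top at about (167,170), valley near (174,125), shank upwards to (148,0). Valve hangs plumb in the grip.

Call:
step_arm:
  moves:
    - [1, 0, -0.6, 0, 0, 0, 0]
    - [1, 0, -0.6, 0, 0, 0, 0]
    - [1, 0, -0.2, 0, 0, 0, 0]
    - [1, 0, 0, 0, 0, 0, 0]

```text
t: 7.45
tool_pos: [0.4389, 0.1105, 0.2925]
eef_rot: [1.0, 0.001, -0.0, 0.001]
ft_force: [-0.0, -0.7, -4.0]
opening: 0.0132
```

```bash
python3 - <<'E'
from h import *
im,c=shot('wrist','w5');s=bot.sense();print(s['t'],s['tool_pos'],s['eef_rot']);print(np.array(c['pose']).round(4))
im4=cv2.imread('pics/w4.png')[:200,100:400];im5=im[:320,180:460,::-1]
o=np.zeros((640,560,3),np.uint8);o[:640,:560]=cv2.resize(im5,None,fx=2,fy=2,interpolation=2);cv2.imwrite('pics/w5c.png',o)
for p in([.495,.131,.23],):print(p,proj(c,p))
E
```

```text
7.5 [0.438947   0.10998715 0.29248867] [ 9.99999422e-01  2.51927779e-04 -2.59331093e-04  1.01271665e-03]
[[ 0.000e+00 -9.597e-01 -2.809e-01  5.102e-01]
 [-1.000e+00  9.000e-04 -3.100e-03  1.112e-01]
 [ 3.200e-03  2.809e-01 -9.597e-01  4.098e-01]
 [ 0.000e+00  0.000e+00  0.000e+00  1.000e+00]]
[0.495, 0.131, 0.23] (np.float64(273.6276453480895), np.float64(164.67934428217126))
```

View pics/w5.png

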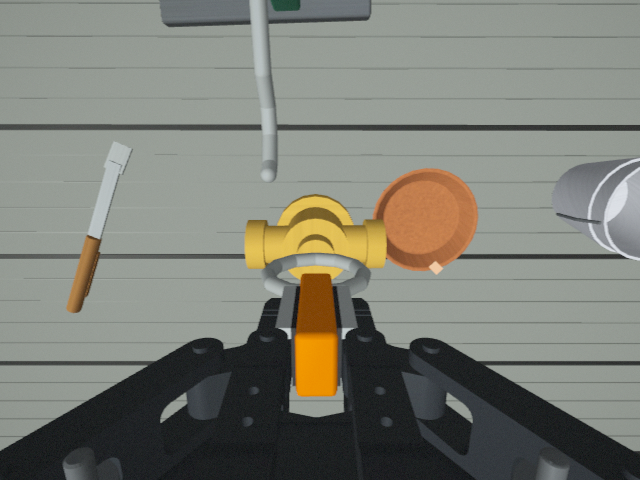

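```bash
python3 - <<'E'
from h import *
np.set_printoptions(precision=4,suppress=True)
C={}
for f in('w4','w5'):
    C[f]=eyes.calibration('wrist');C[f]['pose']=np.load(f'pics/{f}.npy')
    g=cv2.imread(f'pics/{f}.png');h=cv2.cvtColor(g,cv2.COLOR_BGR2HSV)
    x0,x1=(120,200) if f=='w4' else(225,300)
    m=((h[:,:,2]>165)|((h[:,:,1]<25)&(h[:,:,2]>120)))&True
    for v in (30,60,90,110,125,140,150,160,165,170,175,178,180,182):
        r=np.nonzero(m[v,x0:x1])[0]; print(f,v,(r.min()+x0,r.max()+x0,len(r)) if len(r) else None)
print(tri([ray(C['w4'],166,171),ray(C['w5'],268,174)]))
for z in(.226,.230,.234):print(plane(C['w4'],166,171,z),plane(C['w5'],268,174,z))
a=plane(C['w5'],166,26,.0);b=plane(C['w5'],368,18,.0);d=a-b;print('plate',a,b,np.degrees(np.arctan2(-d[0],d[1])))
a=plane(C['w4'],112,22,.0);b=plane(C['w4'],317,17,.0);d=a-b;print('plate',a,b,np.degrees(np.arctan2(-d[0],d[1])))
ct=eyes.calibration('top')
t=cv2.imread('pics/top1.png');hh=cv2.cvtColor(t,cv2.COLOR_BGR2HSV)
m=cv2.inRange(hh,(0,0,200),(180,40,255));m[:190]=0;m[225:]=0;m[:,:210]=0;m[:,275:]=0
r=cv2.minAreaRect(np.argwhere(m)[:,::-1].astype(np.int32));bp=cv2.boxPoints(r);print(r);print(np.array([plane(ct,*p,.272) for p in bp]))
m=cv2.inRange(hh,(0,170,90),(4,255,255));m[:190]=0;m[250:]=0;m[:,:200]=0;m[:,250:]=0
bp=cv2.boxPoints(cv2.minAreaRect(np.argwhere(m)[:,::-1].astype(np.int32)));print(np.array([plane(ct,*p,.26) for p in bp]))
E
```

```text
w4 30 (np.int64(120), np.int64(199), 75)
w4 60 (np.int64(120), np.int64(199), 76)
w4 90 (np.int64(120), np.int64(199), 75)
w4 110 (np.int64(120), np.int64(199), 76)
w4 125 (np.int64(164), np.int64(176), 13)
w4 140 (np.int64(120), np.int64(199), 75)
w4 150 (np.int64(120), np.int64(199), 75)
w4 160 (np.int64(120), np.int64(199), 69)
w4 165 (np.int64(120), np.int64(199), 69)
w4 170 (np.int64(120), np.int64(199), 75)
w4 175 (np.int64(120), np.int64(199), 78)
w4 178 (np.int64(120), np.int64(199), 79)
w4 180 (np.int64(120), np.int64(199), 80)
w4 182 (np.int64(120), np.int64(199), 80)
w5 30 (np.int64(225), np.int64(299), 73)
w5 60 (np.int64(225), np.int64(299), 72)
w5 90 (np.int64(225), np.int64(299), 72)
w5 110 (np.int64(225), np.int64(299), 73)
w5 125 (np.int64(261), np.int64(274), 14)
w5 140 (np.int64(225), np.int64(299), 73)
w5 150 (np.int64(225), np.int64(299), 73)
w5 160 (np.int64(225), np.int64(299), 70)
w5 165 (np.int64(225), np.int64(299), 69)
w5 170 (np.int64(225), np.int64(299), 71)
w5 175 (np.int64(225), np.int64(299), 74)
w5 178 (np.int64(225), np.int64(299), 74)
w5 180 (np.int64(225), np.int64(299), 75)
w5 182 (np.int64(225), np.int64(299), 75)
(array([0.49  , 0.1345, 0.225 ]), [np.float64(6.219223971457155e-05), np.float64(6.219223971443643e-05)])
[0.49   0.1341 0.226 ] [0.4901 0.1344 0.226 ]
[0.4904 0.1325 0.23  ] [0.4906 0.1339 0.23  ]
[0.4908 0.1309 0.234 ] [0.491  0.1334 0.234 ]
plate [0.6107 0.2585 0.    ] [0.6179 0.0586 0.    ] 2.0609658563578104
plate [0.6116 0.2626 0.    ] [0.618  0.0598 0.    ] 1.8201499064047488
((241.0, 205.0), (12.0, 44.0), 90.0)
[[0.6372 0.2312 0.272 ]
 [0.6384 0.1255 0.272 ]
 [0.6092 0.1248 0.272 ]
 [0.6081 0.2303 0.272 ]]
[[0.6174 0.2375 0.26  ]
 [0.6176 0.2158 0.26  ]
 [0.5688 0.2142 0.26  ]
 [0.5686 0.2359 0.26  ]]
```

Call:
step_arm:
  moves:
    - [1, 0, -0.29, 0.06, 0, 0, -0.018]
    - [1, 0, -0.28, 0.06, 0, 0, -0.018]
    - [1, 0, 0, 0, 0, 0, 0]

```text
t: 7.88
tool_pos: [0.439, 0.1326, 0.2871]
eef_rot: [1.0, 0.018, -0.0, 0.001]
ft_force: [-0.1, 0.3, -3.5]
opening: 0.013
```

```bash
python3 - <<'E'
from h import *
avg(4,'wrist')
im,c=shot('wrist','w6')
h=cv2.cvtColor(im,cv2.COLOR_RGB2HSV)
for p in([.490,.1345,.226],[.515,.135,.214]):print(p,proj(c,p))
cv2.imwrite('pics/w6c.png',cv2.resize(im[60:310,200:440,::-1],None,fx=2.4,fy=2.4,interpolation=2))
E
```

```text
t 8.075 F [ 0.071  0.433 -3.222] sd [0.54 0.17 0.29] pos [0.4392 0.1315 0.2872] q [ 9.999e-01  1.680e-02 -2.000e-04  1.300e-03] open 0.0131
[0.49, 0.1345, 0.226] (np.float64(312.7922600146985), np.float64(176.15580454254695))
[0.515, 0.135, 0.214] (np.float64(313.39705284548126), np.float64(122.27352240656597))
```

View pics/w6c.png

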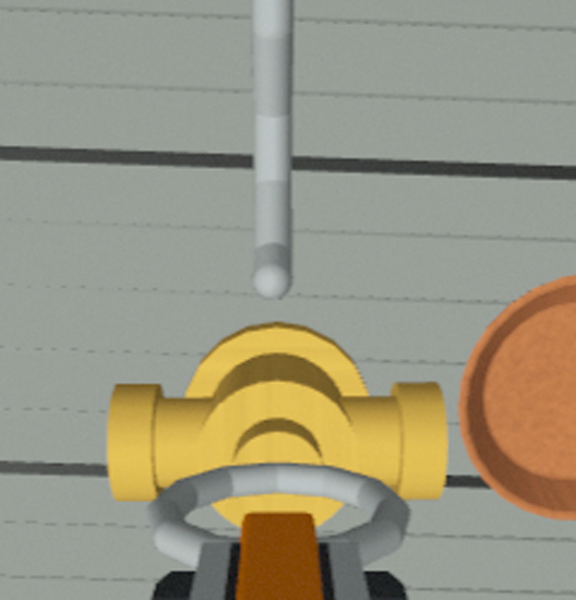

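Tip at (272,282 in crop), hook vertical in the image and centred with the ring: aligned. Entering.

Call:
step_arm:
  moves:
    - [1, 0.3, -0.02, 0, 0, 0, 0]
    - [1, 0.4, 0, 0, 0, 0, 0]
    - [1, 0.4, 0, 0, 0, 0, 0]
    - [1, 0.4, 0, 0, 0, 0, 0]
    - [1, 0.3, 0, 0, 0, 0, 0]
    - [1, 0.1, 0, 0, 0, 0, 0]
    - [1, 0, 0, 0, 0, 0, 0]

```text
t: 9.0
tool_pos: [0.5219, 0.1327, 0.287]
eef_rot: [1.0, 0.014, 0.001, 0.001]
ft_force: [-0.3, -0.4, -2.5]
opening: 0.0134
```

```bash
python3 - <<'E'
from h import *
avg(8,'wrist')
im,c=shot('wrist','w7');im2,c2=shot('scene','s7')
o=np.zeros((480,800,3),np.uint8);o[:480,:480]=cv2.resize(im[70:310,200:440,::-1],None,fx=2,fy=2);o[:360,500:800]=cv2.resize(im2[220:340,300:400,::-1],None,fx=3,fy=3,interpolation=2);cv2.imwrite('pics/m7.png',o)
E
```

```text
t 9.4 F [-0.102 -0.097 -3.147] sd [0.54 0.33 0.61] pos [0.5215 0.1327 0.2873] q [0.9999 0.0145 0.0011 0.0011] open 0.0132
```

View pics/m7.png

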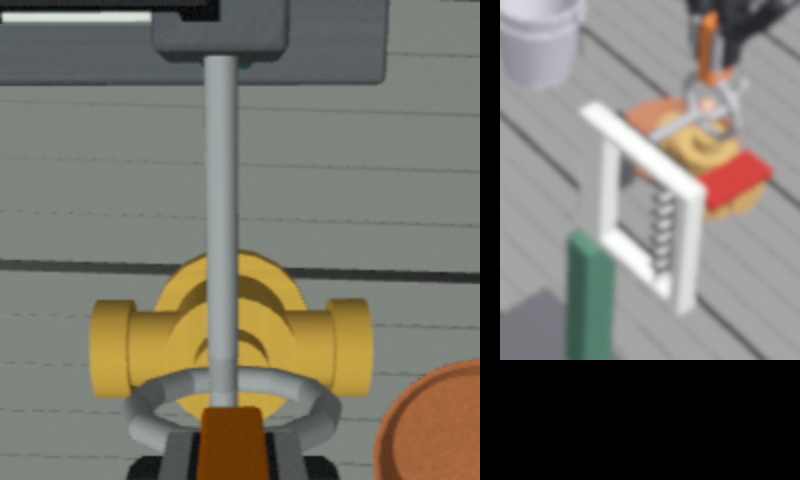

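Call:
step_arm:
  moves:
    - [1, -0.11, -0.06, 0, 0, 0, 0]
    - [1, 0, 0, 0.15, 0, 0, 0]
    - [1, 0, 0, 0.15, 0, 0, 0]
    - [1, 0, 0, 0.12, 0, 0, 0]
    - [1, 0, 0, 0.08, 0, 0, 0]
    - [1, 0, 0, 0, 0, 0, 0]

```text
t: 10.25
tool_pos: [0.5165, 0.1349, 0.2654]
eef_rot: [1.0, 0.014, 0.001, 0.001]
ft_force: [-0.0, 0.2, -3.1]
opening: 0.0134
```

```bash
python3 -c "
from h import *
avg(6,'wrist')"
```

```text
t 10.55 F [-0.026  0.109 -3.199] sd [0.34 0.39 0.2 ] pos [0.5168 0.135  0.2659] q [0.9999 0.0145 0.0012 0.0012] open 0.0133
```

Call:
step_arm:
  moves:
    - [1, 0, 0, 0.06, 0, 0, 0]
    - [1, 0, 0, 0.06, 0, 0, 0]
    - [1, 0, 0, 0.06, 0, 0, 0]
    - [1, 0, 0, 0.06, 0, 0, 0]
    - [1, 0, 0, 0.06, 0, 0, 0]
    - [1, 0, 0, 0.06, 0, 0, 0]
    - [1, 0, 0, 0.04, 0, 0, 0]
    - [1, 0, 0, 0, 0, 0, 0]

```text
t: 11.55
tool_pos: [0.5171, 0.1352, 0.2496]
eef_rot: [1.0, 0.014, 0.002, 0.001]
ft_force: [-0.4, 0.4, -1.8]
opening: 0.0133
```

```bash
python3 -c "
from h import *
avg(8,'wrist')"
```

```text
t 11.95 F [-0.727 -0.158 -1.805] sd [0.36 0.45 0.57] pos [0.5171 0.1352 0.2497] q [0.9999 0.0145 0.0016 0.0012] open 0.0137
```

Call:
step_arm:
  moves:
    - [1, -0.05, 0, 0.04, 0, 0, 0]
    - [1, 0, 0, 0.05, 0, 0, 0]
    - [1, 0, 0, 0.05, 0, 0, 0]
    - [1, 0, 0, 0.04, 0, 0, 0]
    - [1, 0, 0, 0, 0, 0, 0]

```text
t: 12.58
tool_pos: [0.5154, 0.1351, 0.2424]
eef_rot: [1.0, 0.014, 0.002, 0.001]
ft_force: [-0.3, -0.3, -0.1]
opening: 0.0136
```

```bash
python3 -c "
from h import *
avg(12,'wrist')"
```

```text
t 13.175 F [-0.355 -0.229 -0.456] sd [0.49 0.43 0.62] pos [0.5154 0.1351 0.2425] q [0.9999 0.0144 0.0023 0.0012] open 0.0129
```

Call:
step_arm:
  moves:
    - [1, 0, 0, 0.035, 0, 0, 0]
    - [1, 0, 0, 0.03, 0, 0, 0]
    - [1, 0, 0, 0.03, 0, 0, 0]
    - [1, 0, 0, 0, 0, 0, 0]

```text
t: 13.68
tool_pos: [0.5154, 0.1351, 0.2385]
eef_rot: [1.0, 0.014, 0.002, 0.001]
ft_force: [-0.2, -0.8, 0.6]
opening: 0.0133
```

```bash
python3 -c "
from h import *
avg(24,'wrist')"
```

```text
t 14.875 F [-0.659 -0.41   0.194] sd [0.48 0.53 0.51] pos [0.5154 0.1351 0.2386] q [0.9999 0.0144 0.0023 0.0013] open 0.013
```

Call:
step_arm:
  moves:
    - [1, -0.03, 0.03, -0.012, 0, 0, 0]
    - [1, -0.02, 0.02, -0.012, 0, 0, 0]
    - [1, 0, 0, 0, 0, 0, 0]

```text
t: 15.25
tool_pos: [0.5146, 0.1342, 0.2404]
eef_rot: [1.0, 0.015, 0.004, 0.0]
ft_force: [-0.1, 0.2, -0.9]
opening: 0.0133
```

```bash
python3 -c "
from h import *
avg(24,'wrist');s=bot.sense();print(s['wrist_torque'])"
```

```text
t 16.45 F [ 0.898  1.068 -0.292] sd [0.61 0.46 0.42] pos [0.5146 0.1341 0.2402] q [9.999e-01 1.470e-02 4.100e-03 1.000e-04] open 0.013
[ 0.25462381 -0.27155953 -0.03338307]
```

Call:
step_arm:
  moves:
    - [1, 0.012, -0.018, 0.02, 0, 0, 0]
    - [1, 0, 0, 0, 0, 0, 0]

```text
t: 16.7
tool_pos: [0.5146, 0.1342, 0.2391]
eef_rot: [1.0, 0.014, 0.003, 0.001]
ft_force: [1.3, 1.1, 0.7]
opening: 0.0133
```

```bash
python3 -c "
from h import *
avg(24,'wrist');s=bot.sense();print(s['wrist_torque'])"
```

```text
t 17.9 F [ 0.124  0.239 -0.176] sd [0.47 0.47 0.55] pos [0.5147 0.1343 0.2392] q [9.999e-01 1.450e-02 3.500e-03 6.000e-04] open 0.013
[ 0.00280378 -0.02020268 -0.01559656]
```

Call:
step_arm:
  moves:
    - [1, 0, 0, 0, 0, 0, 0]
    - [1, 0, 0, 0, 0, 0, 0]
    - [0.65, 0, 0, 0, 0, 0, 0]
    - [0.6, 0, 0, 0, 0, 0, 0]
    - [0.5, 0, 0, 0, 0, 0, 0]
    - [0.3, 0, 0, 0, 0, 0, 0]
    - [0.1, 0, 0, 0, 0, 0, 0]
    - [0, 0, 0, 0, 0, 0, 0]
  newtons: 20

```text
t: 18.9
tool_pos: [0.5145, 0.1343, 0.2392]
eef_rot: [1.0, 0.015, 0.003, 0.001]
ft_force: [-0.2, -0.2, -0.2]
opening: 0.0428
```

```bash
python3 - <<'E'
from h import *
avg(8,'wrist')
im,c=shot('wrist','w8');im2,c2=shot('scene','s8')
o=np.zeros((480,800,3),np.uint8);o[:480,:480]=cv2.resize(im[70:310,200:440,::-1],None,fx=2,fy=2);o[:360,500:800]=cv2.resize(im2[220:340,300:400,::-1],None,fx=3,fy=3,interpolation=2);cv2.imwrite('pics/m8.png',o)
E
```

```text
t 19.3 F [-0.038  0.05   0.17 ] sd [0.44 0.52 0.61] pos [0.5146 0.1343 0.2392] q [9.999e-01 1.450e-02 3.400e-03 7.000e-04] open 0.0425
```

View pics/m8.png

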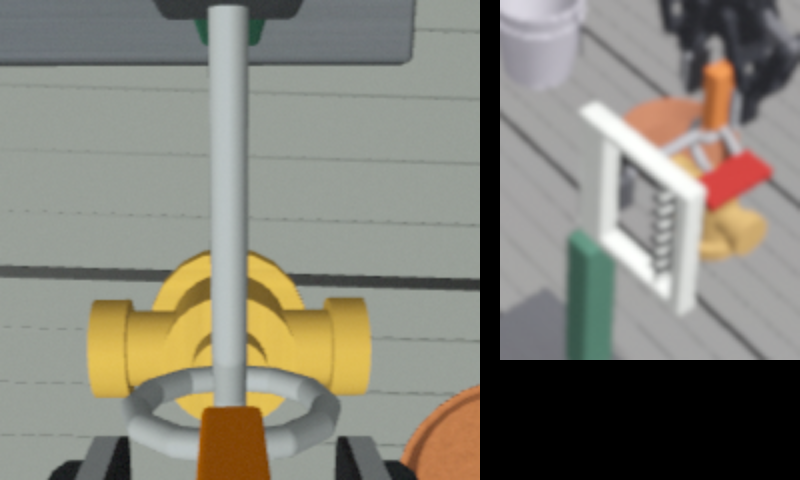

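Valve hangs centred on the hook, fingers clear on both sides. Retreat straight up, then go back and tilt the camera to view the pointer and marker.

Call:
step_arm:
  moves:
    - [0, 0, 0, -0.4, 0, 0, 0]
    - [0, 0, 0, -0.7, 0, 0, 0]
    - [0, 0, 0, -0.8, 0, 0, 0]
    - [0, 0, 0, -0.9, 0, 0, 0]
    - [0, -0.6, -0.8, -0.2, 0, 0, 0]
    - [0, -0.6, -0.8, 0, 0, 0.18, 0]
    - [0.5, 0, 0, 0, 0, 0.18, 0]
    - [1, 0, 0, 0, 0, 0.18, 0]

```text
t: 20.4
tool_pos: [0.4672, 0.1922, 0.3683]
eef_rot: [0.979, 0.007, 0.205, 0.002]
ft_force: [-0.9, 0.0, 1.5]
opening: 0.0068
```

Call:
step_arm:
  moves:
    - [1, 0, 0, 0, 0, 0.18, 0]
    - [1, 0, 0, 0, 0, 0.05, 0]
    - [1, 0, 0, 0, 0, 0, 0]

```text
t: 20.78
tool_pos: [0.484, 0.2096, 0.3495]
eef_rot: [0.957, 0.01, 0.29, 0.015]
ft_force: [-0.4, 0.3, -0.3]
opening: 0.0002
```

```bash
python3 - <<'E'
from h import *
im,c=shot('wrist','w9');s=bot.sense();print(s['t'],np.round(s['tool_pos'],4),s['opening'],np.round(s['joint_pos'],2));print(np.array(c['pose']).round(3))
for p in([.62,.195,.242],[.5685,.226,.26],[.515,.135,.25]):print(p,proj(c,p))
E
```

```text
20.825 [0.4844 0.2087 0.3497] -0.00021259815243426477 [-0.43 -0.3  -0.22  2.    0.36  1.   -2.33]
[[ 0.009 -0.954  0.299  0.478]
 [-0.999 -0.019 -0.032  0.215]
 [ 0.037 -0.298 -0.954  0.487]
 [ 0.     0.     0.     1.   ]]
[0.62, 0.195, 0.242] (np.float64(332.1233277305385), np.float64(156.68813798841217))
[0.5685, 0.226, 0.26] (np.float64(287.6705172143681), np.float64(210.7469751790906))
[0.515, 0.135, 0.25] (np.float64(425.9238239440568), np.float64(296.2043985064684))
```

View pics/w9.png

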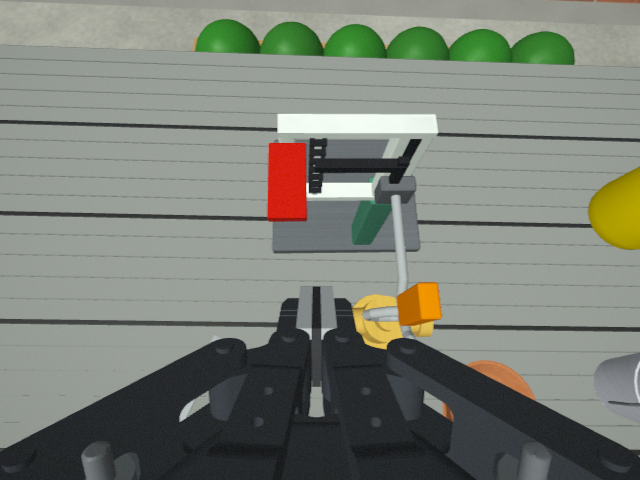

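Pointer bar visible at about (322–400, 158–172), red marker's top at (268–306, 143–219), frame top above. I'll read the edges numerically, and take a second view from elsewhere.

```bash
python3 - <<'E'
from h import *
g=cv2.cvtColor(cv2.imread('pics/w9.png'),cv2.COLOR_BGR2GRAY)
for u in(340,360): print(u,g[148:186,u].tolist())
h=cv2.cvtColor(cv2.imread('pics/w9.png'),cv2.COLOR_BGR2HSV)
for u in(278,290): print('red',u,cv2.imread('pics/w9.png')[136:226:1,u,2].tolist())
print(g[165,300:420].tolist())
E
```

```text
340 [109, 112, 113, 112, 109, 112, 109, 109, 110, 107, 73, 44, 40, 45, 43, 44, 41, 42, 41, 36, 28, 24, 21, 26, 39, 92, 112, 113, 111, 111, 112, 112, 111, 115, 152, 250, 251, 250]
360 [110, 111, 111, 109, 111, 112, 110, 111, 111, 107, 73, 39, 44, 41, 43, 38, 35, 44, 42, 40, 24, 28, 22, 21, 44, 108, 111, 114, 111, 108, 111, 112, 116, 112, 152, 250, 250, 250]
red 278 [159, 161, 171, 161, 143, 133, 146, 204, 213, 213, 212, 214, 212, 212, 212, 213, 214, 213, 212, 214, 213, 213, 213, 213, 213, 213, 212, 213, 213, 213, 213, 214, 213, 214, 213, 213, 214, 213, 214, 213, 213, 213, 213, 213, 212, 213, 213, 213, 213, 214, 214, 214, 212, 214, 213, 212, 213, 212, 213, 214, 214, 213, 213, 213, 212, 213, 212, 213, 213, 213, 214, 214, 212, 215, 213, 213, 212, 214, 212, 214, 212, 202, 141, 136, 132, 121, 112, 109, 106, 112]
red 290 [159, 158, 159, 158, 161, 159, 165, 204, 212, 211, 212, 213, 213, 211, 212, 213, 212, 212, 211, 213, 213, 213, 213, 214, 213, 213, 213, 214, 213, 214, 213, 212, 213, 212, 213, 213, 214, 214, 214, 213, 213, 212, 213, 213, 213, 213, 213, 213, 213, 213, 214, 213, 213, 213, 213, 213, 214, 214, 213, 214, 212, 212, 214, 213, 214, 212, 214, 213, 214, 213, 213, 214, 213, 213, 213, 213, 212, 212, 213, 214, 213, 203, 137, 137, 131, 117, 109, 108, 106, 110]
[88, 84, 81, 83, 82, 82, 101, 114, 95, 54, 44, 41, 40, 126, 136, 62, 44, 42, 40, 41, 41, 41, 42, 45, 42, 37, 42, 39, 40, 40, 43, 42, 41, 42, 43, 40, 43, 41, 42, 39, 42, 40, 44, 35, 40, 41, 40, 40, 44, 38, 40, 42, 40, 40, 40, 38, 44, 40, 41, 38, 44, 42, 38, 43, 44, 41, 39, 42, 41, 45, 40, 44, 38, 41, 42, 43, 43, 43, 42, 39, 40, 46, 39, 43, 41, 37, 41, 36, 45, 43, 39, 44, 42, 42, 42, 40, 39, 33, 22, 24, 25, 24, 20, 29, 26, 25, 26, 28, 66, 134, 164, 164, 164, 163, 163, 164, 155, 150, 157, 159]
```

Call:
step_arm:
  moves:
    - [1, -0.5, 0, 0.6, 0, 0, 0]
    - [1, -0.5, 0, 0.6, 0, 0, 0]
    - [1, 0, 0, 0, 0, 0, 0]

```text
t: 21.2
tool_pos: [0.48, 0.2044, 0.2908]
eef_rot: [0.957, 0.005, 0.291, 0.015]
ft_force: [-0.8, -0.2, 0.9]
opening: -0.0
```

```bash
python3 - <<'E'
from h import *
im,c=shot('wrist','w10');s=bot.sense();print(s['t'],np.round(s['tool_pos'],4),np.round(s['joint_pos'],2));print(np.array(c['pose']).round(3))
o=im[60:260,220:480,::-1];cv2.imwrite('pics/m10.png',cv2.resize(o,None,fx=3,fy=3,interpolation=2))
E
```

```text
21.25 [0.481 0.205 0.293] [-0.41 -0.29 -0.24  2.11  0.39  0.88 -2.4 ]
[[-0.    -0.953  0.302  0.474]
 [-0.999 -0.01  -0.032  0.209]
 [ 0.034 -0.302 -0.953  0.428]
 [ 0.     0.     0.     1.   ]]
```

View pics/m10.png

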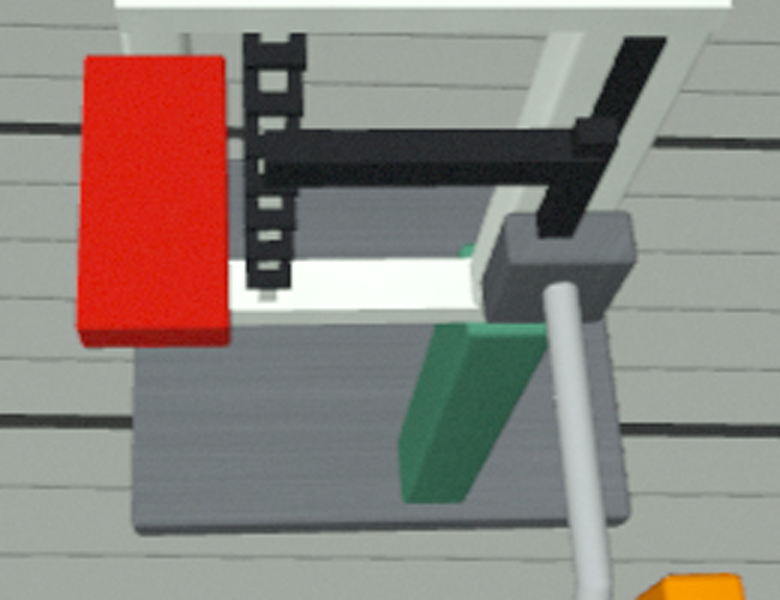

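```bash
python3 - <<'E'
from h import *
g=cv2.imread('pics/w10.png');G=cv2.cvtColor(g,cv2.COLOR_BGR2GRAY)
for u in(330,350,380):print(u,G[96:126,u].tolist())
print('red',g[72:84,255,2].tolist(),g[160:182,255,2].tolist(),'row',g[120,240:302,2].tolist())
print('frame',G[55:75,340].tolist())
g9=cv2.cvtColor(cv2.imread('pics/w9.png'),cv2.COLOR_BGR2GRAY);print('frame9',g9[108:144,345].tolist())
E
```

```text
330 [163, 165, 163, 163, 163, 164, 158, 62, 40, 44, 42, 44, 45, 43, 42, 47, 45, 42, 33, 28, 25, 34, 27, 26, 29, 36, 84, 120, 117, 117]
350 [165, 163, 163, 163, 162, 164, 158, 43, 47, 44, 46, 45, 49, 44, 42, 41, 41, 39, 31, 19, 28, 22, 22, 24, 20, 42, 79, 117, 118, 115]
380 [164, 164, 163, 164, 164, 163, 159, 43, 45, 41, 43, 42, 45, 46, 42, 43, 45, 42, 30, 33, 30, 36, 25, 28, 22, 45, 98, 117, 116, 118]
red [160, 158, 161, 158, 160, 161, 176, 222, 217, 218, 218, 218] [219, 219, 219, 219, 220, 218, 218, 219, 212, 197, 143, 142, 144, 142, 139, 139, 160, 161, 161, 143, 140, 161] row [153, 149, 153, 149, 152, 152, 195, 221, 219, 219, 218, 218, 218, 217, 218, 218, 219, 219, 219, 219, 219, 218, 218, 219, 219, 219, 218, 219, 219, 219, 217, 219, 219, 219, 217, 217, 217, 218, 217, 218, 220, 218, 218, 218, 218, 219, 219, 219, 217, 219, 218, 218, 218, 218, 206, 157, 110, 114, 113, 113, 107, 79]
frame [252, 252, 252, 252, 252, 253, 251, 216, 171, 173, 174, 172, 171, 173, 172, 169, 135, 162, 162, 162]
frame9 [158, 157, 157, 157, 159, 172, 235, 249, 250, 250, 250, 250, 250, 250, 250, 249, 250, 249, 249, 250, 250, 249, 250, 250, 246, 190, 168, 168, 168, 167, 159, 136, 106, 111, 113, 113]
```

```bash
cat > ed.py <<'E'
from h import *
from scipy.optimize import least_squares
def edge(fs,rows,y,x0=.6,z0=.25,xfix=None):
    C=[]
    for f in fs:
        c=eyes.calibration('wrist');c['pose']=np.load(f'pics/{f}.npy');C.append(c)
    if xfix is not None: return [least_squares(lambda p:[proj(c,[xfix,y,p[0]])[1]-r],[z0]).x[0].round(4) for c,r in zip(C,rows)]
    return least_squares(lambda p:[proj(c,[p[0],y,p[1]])[1]-r for c,r in zip(C,rows)],[x0,z0]).x.round(4)
E
python3 - <<'E'
from ed import *
F=['w9','w10']
print('frame',edge(F,[132.7,62.1],.19))
print('ptr back-top',edge(F,[158,102.6],.19),'front-top',edge(F,[167.5,114],.19),'front-bot',edge(F,[172.6,121.9],.19))
print('red front-top',edge(F,[217.4,169.3],.226))
for x in(.610,.614,.618,.622,.626):print(x,'frame z',edge(F,[132.7,62.1],.19,xfix=x),'ptr ft',edge(F,[167.5,114],.19,xfix=x),'bt',edge(F,[158,102.6],.19,xfix=x))
for x in(.56,.564,.568):print(x,'red',edge(F,[217.4,169.3],.226,xfix=x))
E
```

```text
frame [0.6213 0.2716]
ptr back-top [0.6191 0.2418] front-top [0.6115 0.2413] front-bot [0.6109 0.2343]
red front-top [0.5637 0.2603]
0.61 frame z [np.float64(0.2887), np.float64(0.2836)] ptr ft [np.float64(0.244), np.float64(0.2433)] bt [np.float64(0.2578), np.float64(0.2536)]
0.614 frame z [np.float64(0.2826), np.float64(0.2794)] ptr ft [np.float64(0.2366), np.float64(0.2378)] bt [np.float64(0.2508), np.float64(0.2484)]
0.618 frame z [np.float64(0.2766), np.float64(0.2751)] ptr ft [np.float64(0.2292), np.float64(0.2324)] bt [np.float64(0.2438), np.float64(0.2433)]
0.622 frame z [np.float64(0.2706), np.float64(0.2709)] ptr ft [np.float64(0.2218), np.float64(0.227)] bt [np.float64(0.2368), np.float64(0.2382)]
0.626 frame z [np.float64(0.2645), np.float64(0.2666)] ptr ft [np.float64(0.2144), np.float64(0.2216)] bt [np.float64(0.2299), np.float64(0.233)]
0.56 red [np.float64(0.2701), np.float64(0.2672)]
0.564 red [np.float64(0.2595), np.float64(0.2598)]
0.568 red [np.float64(0.249), np.float64(0.2523)]
```

Triangulation checks: frame top (x 0.621, z 0.2716, text 0.272), pointer top z ≈ 0.2416 (so hook ≈ 22 mm, agrees with ~3.3 N), marker top z ≈ 0.260. Now upright above the marker.

Call:
step_arm:
  moves:
    - [1, 0.42, 0, -0.62, 0, 0, 0]
    - [1, 0.42, 0, -0.62, 0, 0, 0]
    - [1, 0, 0, 0, 0, -0.15, 0]
    - [1, 0, 0, 0, 0, -0.15, 0]
    - [1, 0, 0, 0, 0, -0.15, 0]
    - [1, 0, 0, 0, 0, -0.14, 0]
    - [1, 0, 0, 0, 0, 0, 0]

```text
t: 22.12
tool_pos: [0.4929, 0.2059, 0.3736]
eef_rot: [1.0, -0.005, 0.003, 0.008]
ft_force: [0.6, -0.0, -1.4]
opening: 0.0
```

```bash
python3 - <<'E'
from h import *
avg(2)
from scipy.spatial.transform import Rotation as R
print(R.from_quat(bot.sense()['eef_rot']).as_matrix().round(3))
c=eyes.calibration('wrist');c['pose']=np.load('pics/w10.npy')
for u,v in((246,120),(294.5,120)):print(plane(c,u,v,.2603))
E
```

```text
t 22.225 F [ 0.341 -0.094  0.501] sd [0.39 0.46 0.28] pos [0.4915 0.2065 0.3741] q [ 1.     -0.0034  0.0043  0.008 ] open -0.0
[[ 1.    -0.007  0.009]
 [-0.007 -1.    -0.016]
 [ 0.009  0.016 -1.   ]]
[0.59251566 0.24062086 0.2603    ]
[0.59311751 0.21504598 0.2603    ]
```

Call:
step_arm:
  moves:
    - [1, 0.72, -0.18, 0, 0.016, -0.009, -0.02]
    - [1, 0.72, -0.18, 0, 0, 0, -0.02]
    - [1, 0.72, -0.18, 0, 0, 0, 0]
    - [1, 0, 0, 0.7, 0, 0, 0]
    - [1, 0, 0, 0.7, 0, 0, 0]
    - [1, 0, 0, 0, 0, 0, 0]

```text
t: 22.98
tool_pos: [0.5754, 0.2333, 0.3265]
eef_rot: [1.0, 0.021, 0.01, -0.005]
ft_force: [-0.5, -0.4, 0.8]
opening: 0.0003
```

```bash
python3 -c "
from h import *
avg(10)"
```

```text
t 23.475 F [ 0.141 -0.018  0.357] sd [0.27 0.5  0.51] pos [0.5772 0.2334 0.329 ] q [ 0.9997  0.0207  0.0107 -0.0051] open -0.0
```

Call:
step_arm:
  moves:
    - [1, 0, 0.15, 0.3, -0.009, -0.018, 0]
    - [1, 0, 0, 0.4, 0, 0, 0]
    - [1, 0, 0, 0.25, 0, 0, 0]
    - [1, 0, 0, 0, 0, 0, 0]

```text
t: 23.98
tool_pos: [0.5778, 0.2266, 0.2858]
eef_rot: [1.0, 0.021, 0.0, 0.0]
ft_force: [-0.8, -0.8, 0.2]
opening: -0.0002
```

```bash
python3 -c "
from h import *
avg(8)"
```

```text
t 24.375 F [-0.046  0.061  0.098] sd [0.32 0.49 0.32] pos [0.5782 0.2268 0.2874] q [ 9.998e-01  2.060e-02  1.500e-03 -1.000e-04] open 0.0001
```

Call:
step_arm:
  moves:
    - [1, 0, 0, 0.06, 0, 0, 0]
    - [1, 0, 0, 0.06, 0, 0, 0]
    - [1, 0, 0, 0.06, 0, 0, 0]
    - [1, 0, 0, 0.06, 0, 0, 0]
    - [1, 0, 0, 0, 0, 0, 0]

```text
t: 25.0
tool_pos: [0.5784, 0.2269, 0.2787]
eef_rot: [1.0, 0.021, 0.002, -0.0]
ft_force: [-0.6, -0.2, 0.8]
opening: 0.0
```

```bash
python3 -c "
from h import *
avg(6)"
```

```text
t 25.3 F [0.324 0.039 0.358] sd [0.68 0.4  0.37] pos [0.5784 0.2269 0.2788] q [ 9.998e-01  2.060e-02  2.000e-03 -4.000e-04] open 0.0001
```

Call:
step_arm:
  moves:
    - [1, 0, 0, 0.06, 0, 0, 0]
    - [1, 0, 0, 0.06, 0, 0, 0]
    - [1, 0, 0, 0.06, 0, 0, 0]
    - [1, 0, 0, 0.04, 0, 0, 0]
    - [1, 0, 0, 0, 0, 0, 0]

```text
t: 25.92
tool_pos: [0.5784, 0.227, 0.2701]
eef_rot: [1.0, 0.021, 0.002, -0.001]
ft_force: [-0.5, -0.1, 1.6]
opening: 0.0003
```

```bash
python3 -c "
from h import *
avg(6)"
```

```text
t 26.225 F [-0.     0.495  0.894] sd [0.3  0.37 0.45] pos [0.5784 0.2269 0.2701] q [ 9.998e-01  2.060e-02  2.200e-03 -6.000e-04] open 0.0001
```

Call:
step_arm:
  moves:
    - [1, 0, 0, -0.5, 0, 0, 0]
    - [1, 0, 0, -1, 0, 0, 0]
    - [1, -0.9, 0.2, -0.3, 0, 0, 0]
    - [1, -0.9, 0.2, 0, 0, 0.1, 0]
    - [1, -0.5, 0.1, 0, 0, 0.16, 0]
    - [1, 0, 0, 0, 0, 0.16, 0]
    - [1, 0, 0, 0, 0, 0.1, 0]
    - [1, 0, 0, 0, 0, 0, 0]

```text
t: 27.22
tool_pos: [0.4847, 0.2028, 0.339]
eef_rot: [0.964, 0.02, 0.266, -0.006]
ft_force: [-0.3, 0.2, 0.0]
opening: -0.0003
```

```bash
cat > meas.py <<'E'
from h import *
import sys
f=sys.argv[1];im,c=shot('wrist',f);s=bot.sense();print(s['t'],np.round(s['tool_pos'],4),np.round(s['joint_pos'],2))
G=cv2.cvtColor(im,cv2.COLOR_RGB2GRAY);r=im[:,:,0].astype(int)-im[:,:,1]
def dump(n,x,y,z,a,A):
    u,v=map(int,np.round(proj(c,[x,y,z])));u=u;print(n,u,'from',v-a,A[max(v-a,0):v+a,u-1:u+2].mean(1).round().astype(int).tolist())
dump('frame',.621,.19,.2716,8,G);dump('ptr',.6115,.188,.2415,16,G);dump('ptr2',.6115,.178,.2415,16,G)
dump('red',.5637,.226,.245,12,im[:,:,0]);dump('red2',.5637,.220,.245,12,im[:,:,0])
E
python3 meas.py w11
```

```text
27.275 [0.4856 0.2027 0.3401] [-0.5  -0.3  -0.1   2.    0.3   0.99 -2.24]
frame 345 from 106 [249, 249, 250, 249, 249, 249, 250, 245, 164, 165, 165, 165, 164, 160, 136, 109]
ptr 345 from 135 [113, 109, 111, 111, 111, 108, 57, 42, 41, 41, 41, 43, 42, 43, 40, 40, 32, 26, 20, 26, 27, 51, 110, 113, 111, 110, 112, 111, 111, 113, 119, 175]
ptr2 359 from 135 [111, 111, 109, 110, 110, 108, 74, 42, 41, 42, 40, 44, 43, 42, 44, 44, 36, 23, 27, 22, 25, 45, 110, 112, 110, 110, 110, 110, 111, 112, 111, 153]
red 286 from 200 [214, 215, 214, 214, 214, 214, 214, 215, 215, 214, 215, 214, 207, 144, 135, 129, 118, 112, 112, 111, 110, 108, 113, 111]
red2 295 from 200 [214, 213, 213, 213, 214, 214, 214, 213, 213, 213, 213, 213, 203, 150, 134, 128, 118, 113, 113, 111, 110, 110, 113, 112]
```

Call:
step_arm:
  moves:
    - [1, -0.4, 0, 0.6, 0, 0, 0]
    - [1, -0.4, 0, 0.6, 0, 0, 0]
    - [1, 0, 0, 0, 0, 0, 0]

```text
t: 27.65
tool_pos: [0.486, 0.2023, 0.2845]
eef_rot: [0.964, 0.017, 0.266, -0.007]
ft_force: [0.4, 0.2, 0.4]
opening: 0.0001
```

```bash
python3 meas.py w12
```

```text
27.7 [0.4869 0.2029 0.2866] [-0.5  -0.27 -0.11  2.09  0.32  0.88 -2.29]
frame 352 from 43 [252, 252, 253, 253, 252, 253, 252, 234, 170, 170, 169, 169, 170, 170, 169, 169]
ptr 350 from 89 [59, 98, 165, 161, 133, 44, 47, 43, 45, 43, 45, 44, 45, 44, 42, 45, 43, 26, 27, 26, 25, 26, 29, 26, 35, 78, 115, 116, 116, 117, 117, 118]
ptr2 368 from 90 [71, 140, 161, 133, 44, 43, 43, 44, 44, 44, 42, 44, 45, 44, 43, 43, 27, 27, 26, 25, 25, 28, 26, 35, 79, 115, 115, 115, 118, 116, 115, 116]
red 276 from 168 [220, 220, 219, 220, 220, 219, 219, 219, 220, 221, 220, 219, 216, 205, 148, 142, 140, 139, 131, 109, 109, 109, 113, 116]
red2 288 from 168 [219, 220, 220, 220, 220, 220, 221, 220, 220, 220, 220, 220, 216, 207, 151, 143, 140, 135, 130, 118, 116, 116, 118, 118]
```

```bash
python3 - <<'E'
from ed import *
F=['w11','w12']
print('frame',edge(F,[113.47,50.36],.19))
print('ptr back',edge(F,[140.9,93.35],.184),'front',edge(F,[151.3,105.5],.184))
print('red',edge(F,[212.45,181.5],.223))
F=['w9','w10','w11','w12']
print('ptr4 back',edge(F,[158,102.6,140.9,93.35],.184),'front',edge(F,[167.5,114,151.3,105.5],.184),'frame',edge(F,[132.7,62.1,113.47,50.36],.19))
print('ptr z at x',edge(F,[167.5,114,151.3,105.5],.184,xfix=.6115),edge(F,[158,102.6,140.9,93.35],.184,xfix=.6192))
print('red z at x',edge(['w9','w10'],[217.4,169.3],.223,xfix=.5637),edge(['w11','w12'],[212.45,181.5],.223,xfix=.5637))
E
```

```text
frame [0.6214 0.2714]
ptr back [0.6194 0.2416] front [0.6102 0.2435]
red [0.5641 0.2426]
ptr4 back [0.6193 0.2417] front [0.6111 0.2421] frame [0.6214 0.2715]
ptr z at x [np.float64(0.2416), np.float64(0.2414), np.float64(0.2412), np.float64(0.2417)] [np.float64(0.242), np.float64(0.242), np.float64(0.2419), np.float64(0.2418)]
red z at x [np.float64(0.2605), np.float64(0.2604)] [np.float64(0.2436), np.float64(0.2434)]
```

Marker top now ≈ 0.243, pointer ≈ 0.242: about 1.2 mm left to push.

Call:
step_arm:
  moves:
    - [1, 0.39, 0, -0.64, 0, 0, 0]
    - [1, 0.39, 0, -0.64, 0, 0, 0]
    - [1, 0, 0, 0, 0, -0.14, 0]
    - [1, 0, 0, 0, 0, -0.14, 0]
    - [1, 0, 0, 0, 0, -0.13, 0]
    - [1, 0, 0, 0, 0, -0.12, 0]
    - [1, 0, 0, 0, 0, 0, 0]

```text
t: 28.58
tool_pos: [0.4949, 0.2041, 0.3647]
eef_rot: [1.0, 0.019, 0.006, -0.009]
ft_force: [-0.2, -0.2, -0.3]
opening: 0.0001
```

```bash
python3 -c "
from h import *
avg(2)"
```

```text
t 28.675 F [ 0.026 -0.008  0.271] sd [0.15 0.01 0.51] pos [0.4937 0.2045 0.365 ] q [ 0.9997  0.0201  0.0069 -0.0089] open -0.0003
```

Call:
step_arm:
  moves:
    - [1, 0.7, -0.16, 0, -0.018, -0.014, 0]
    - [1, 0.7, -0.16, 0, 0, 0, 0]
    - [1, 0.7, -0.16, 0, 0, 0, 0]
    - [1, 0, 0, 0.7, 0, 0, 0]
    - [1, 0, 0, 0.7, 0, 0, 0]
    - [1, 0, 0, 0.2, 0, 0, 0]
    - [1, 0, 0, 0, 0, 0, 0]

```text
t: 29.55
tool_pos: [0.5755, 0.2313, 0.3094]
eef_rot: [1.0, 0.024, 0.009, -0.003]
ft_force: [-0.1, 0.2, -0.5]
opening: -0.0001
```

```bash
python3 -c "
from h import *
avg(2)"
```

```text
t 29.65 F [0.546 0.727 0.018] sd [0.31 0.21 0.24] pos [0.5758 0.2314 0.31  ] q [ 0.9997  0.0242  0.0099 -0.0036] open 0.0002
```

Call:
step_arm:
  moves:
    - [1, 0.06, 0.12, 0.3, -0.007, -0.016, 0]
    - [1, 0, 0, 0.3, 0, 0, 0]
    - [1, 0, 0, 0.25, 0, 0, 0]
    - [1, 0, 0, 0.05, 0, 0, 0]
    - [1, 0, 0, 0, 0, 0, 0]

```text
t: 30.28
tool_pos: [0.5798, 0.2264, 0.2729]
eef_rot: [1.0, 0.024, 0.002, 0.0]
ft_force: [0.2, 0.3, -0.5]
opening: -0.0006
```

```bash
python3 -c "
from h import *
avg(4)"
```

```text
t 30.475 F [ 0.003 -0.02   0.125] sd [0.42 0.36 0.55] pos [0.5799 0.2265 0.2734] q [ 9.997e-01  2.400e-02  3.000e-03 -1.000e-04] open 0.0002
```

Need 0.2734 → 0.2688.

Call:
step_arm:
  moves:
    - [1, 0, 0, 0.05, 0, 0, 0]
    - [1, 0, 0, 0.035, 0, 0, 0]
    - [1, 0, 0, 0.025, 0, 0, 0]
    - [1, 0, 0, 0, 0, 0, 0]

```text
t: 30.98
tool_pos: [0.5803, 0.2267, 0.27]
eef_rot: [1.0, 0.024, 0.004, -0.0]
ft_force: [0.5, -0.3, 1.2]
opening: -0.0
```

```bash
python3 -c "
from h import *
avg(4)"
```

```text
t 31.175 F [0.326 0.373 0.728] sd [0.45 0.32 0.18] pos [0.5803 0.2267 0.2699] q [ 9.997e-01  2.410e-02  3.600e-03 -4.000e-04] open -0.0001
```

Call:
step_arm:
  moves:
    - [1, 0, 0, 0.035, 0, 0, 0]
    - [1, 0, 0, 0.025, 0, 0, 0]
    - [1, 0, 0, 0, 0, 0, 0]

```text
t: 31.55
tool_pos: [0.5803, 0.2267, 0.268]
eef_rot: [1.0, 0.024, 0.004, -0.001]
ft_force: [-0.1, -0.0, 0.4]
opening: -0.0
```

```bash
python3 -c "
from h import *
avg(3)"
```

```text
t 31.7 F [-0.544 -0.381  1.126] sd [0.4  0.24 0.48] pos [0.5803 0.2267 0.268 ] q [ 9.997e-01  2.410e-02  3.800e-03 -5.000e-04] open 0.0002
```

Call:
step_arm:
  moves:
    - [1, 0, 0, -0.5, 0, 0, 0]
    - [1, 0, 0, -1, 0, 0, 0]
    - [1, -0.9, 0.2, -0.3, 0, 0, 0]
    - [1, -0.9, 0.2, 0, 0, 0.1, 0]
    - [1, -0.5, 0.1, 0, 0, 0.16, 0]
    - [1, 0, 0, 0, 0, 0.16, 0]
    - [1, 0, 0, 0, 0, 0.1, 0]
    - [1, 0, 0, 0, 0, 0, 0]

```text
t: 32.7
tool_pos: [0.4868, 0.2019, 0.3362]
eef_rot: [0.963, 0.024, 0.268, -0.007]
ft_force: [0.1, 0.2, 0.5]
opening: 0.0
```

```bash
python3 meas.py w13
```

```text
32.75 [0.4877 0.2019 0.3371] [-0.5  -0.3  -0.1   2.01  0.3   0.98 -2.23]
frame 346 from 107 [250, 250, 250, 249, 250, 250, 250, 246, 189, 165, 165, 165, 165, 163, 154, 110]
ptr 345 from 137 [111, 108, 111, 112, 111, 107, 41, 42, 45, 41, 39, 41, 42, 42, 40, 39, 29, 24, 21, 22, 31, 60, 111, 113, 113, 111, 111, 112, 113, 112, 120, 179]
ptr2 359 from 137 [112, 109, 109, 110, 111, 106, 59, 42, 40, 39, 43, 43, 43, 42, 41, 40, 30, 23, 23, 24, 24, 46, 109, 113, 111, 110, 111, 111, 110, 113, 113, 153]
red 285 from 202 [214, 214, 214, 214, 214, 214, 213, 214, 214, 215, 215, 214, 214, 203, 152, 136, 130, 119, 113, 111, 110, 111, 111, 112]
red2 294 from 202 [213, 214, 213, 214, 213, 213, 214, 213, 213, 213, 213, 214, 212, 205, 162, 136, 130, 120, 113, 110, 108, 110, 112, 109]
```

Call:
step_arm:
  moves:
    - [1, -0.4, 0, 0.6, 0, 0, 0]
    - [1, -0.4, 0, 0.6, 0, 0, 0]
    - [1, 0, 0, 0, 0, 0, 0]

```text
t: 33.12
tool_pos: [0.4882, 0.2017, 0.2808]
eef_rot: [0.963, 0.021, 0.267, -0.008]
ft_force: [-0.3, 0.6, 0.4]
opening: -0.0004
```

```bash
python3 meas.py w14; python3 - <<'E'
from h import *
im2,c2=shot('scene','s14');im3,c3=shot('top','t14')
w=cv2.imread('pics/w14.png');o=np.zeros((560,800,3),np.uint8)
o[:300,:390]=cv2.resize(w[60:260,220:480],(390,300));o[:300,400:800]=cv2.resize(im2[140:320,200:440,::-1],(400,300));o[300:560,:520]=cv2.resize(im3[160:340,150:510,::-1],(520,260));cv2.imwrite('pics/fin.png',o)
E
```

```text
Traceback (most recent call last):
  File "meas.py", line 3, in <module>
    f=sys.argv[1];im,c=shot('wrist',f);s=bot.sense();print(s['t'],np.round(s['tool_pos'],4),np.round(s['joint_pos'],2))
                       ~~~~^^^^^^^^^^^
  File "h.py", line 4, in shot
    c=eyes.calibration(n); im=eyes.get_image(n); cv2.imwrite('pics/'+f+'.png',im[:,:,::-1]); np.save('pics/'+f+'.npy',c['pose']); return im,c
                              ~~~~~~~~~~~~~~^^^
ValueError: 200 camera calls are used up
Traceback (most recent call last):
  File "h.py", line 4, in shot
    c=eyes.calibration(n); im=eyes.get_image(n); cv2.imwrite('pics/'+f+'.png',im[:,:,::-1]); np.save('pics/'+f+'.npy',c['pose']); return im,c
                              ~~~~~~~~~~~~~~^^^
ValueError: 200 camera calls are used up
```

Camera calls are exhausted (my force averaging used them); I evaluate from the last picture w13, with the x positions known from earlier pairs, and view its crop.

```bash
python3 - <<'E'
from ed import *
F=['w13']
print('frame',edge(F,[114.7],.19,xfix=.6214),'ptr back',edge(F,[142.7],.184,xfix=.6193),'front',edge(F,[152.7],.184,xfix=.6111),'red',edge(F,[215.5],.223,xfix=.5639))
F=['w11','w12'];print('w11/12 frame',edge(F,[113.47,50.36],.19,xfix=.6214),'back',edge(F,[140.9,93.35],.184,xfix=.6193),'front',edge(F,[151.3,105.5],.184,xfix=.6111),'red',edge(F,[212.45,181.5],.223,xfix=.5639),'red0',edge(['w9','w10'],[217.4,169.3],.223,xfix=.5639))
w=cv2.imread('pics/w13.png');cv2.imwrite('pics/fin.png',cv2.resize(w[90:330,220:480],None,fx=2.4,fy=2.4,interpolation=2))
s=bot.sense();print(s['t'],s['tool_pos'])
E
```

```text
frame [np.float64(0.2716)] ptr back [np.float64(0.2416)] front [np.float64(0.2425)] red [np.float64(0.2411)]
w11/12 frame [np.float64(0.2715), np.float64(0.2715)] back [np.float64(0.2417), np.float64(0.2417)] front [np.float64(0.2419), np.float64(0.2423)] red [np.float64(0.2431), np.float64(0.2429)] red0 [np.float64(0.26), np.float64(0.26)]
33.125 [0.48815837 0.20165218 0.2808197 ]
```

View pics/fin.png

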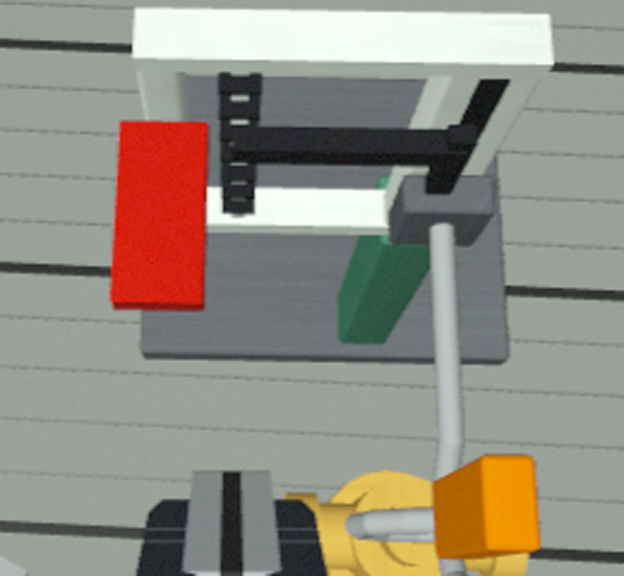

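The last view shows the valve hanging on the hook. The red marker's top is about 0.241 and the pointer's about 0.242, so they are level within 1 mm. The gripper is clear.

```bash
python3 -c "
from bench import bot
s=bot.sense();print(s['t'],s['ft_force']);print(bot.sign_off())"
```

```text
33.125 [-0.28762252  0.59078261  0.42103329]
the job is handed in; nothing more can be done
None
```

The brass valve is hanging freely on the scale hook by its ring, and the red marker is pushed down level with the pointer. I handed in at 33.1 s with the gripper clear of everything.

- **Hanging:** I eased the valve's weight (about 3.3 N) onto the hook at roughly 0.02 m/s. At release the force left on the gripper was about 0.2 N or less on each axis. I did not measure whether the scale bounced just after release; a picture 0.4 s later showed the valve hanging on the hook.
- **Scale reading:** By two-view triangulation the pointer's top edge is at about 0.242 m, which is about 22 mm of pull and agrees with the weight. That is far from the end mark.
- **Marker:** Its top is at about 0.241 m, so it may sit up to about 0.7 mm below the pointer, which is about the measuring error.

**Checks missing or in disagreement:**
- My force averaging used up the 200 camera calls. The last marker height therefore comes from one picture plus x positions triangulated earlier, instead of a fresh pair of views.
- I could not take a last overview of the buckets, sprayer, saucer and widger. The arm was kept clear of them, and no unexpected force showed.
- Between views the pointer estimates differed by about 1 mm.
- Joint 2 came to rest at its -0.30 lower limit while the camera was tilted to look at the scale.

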